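# Sweep loose bearings into the catch bay

### The arm

A 6-joint arm with a two-finger parallel gripper is mounted at the origin on a cart in front of the work surface, level with it; the furniture and walls round the work are solid. World frame = base frame: x ahead of the robot, y to its left, z up, the work surface at z = 0. Lengths are in mm, angles in rad, forces in N, time in s.
With the tool pointing down it reaches from about 300 to 850 mm from the base axis. Payload 5.4 kg.
Tool frame: the origin (TCP) lies midway between the tips of the shut fingers; the grasp point (between the pads) lies 19 mm behind it (ctrl.tcp_to_grasp is the distance from the TCP to the grasp point, in mm); x points along the fingers, z is the direction in which the jaws open and shut, and the axes are right-handed (so a half turn about x gives the same grasp; the last joint's range is limited). The gripper opens to 85 mm and grips with 20 to 120 N. Pads are 22 mm wide; open, the fingers measure 114 mm over their backs; the gripper's body (76 mm by 85 mm) begins 54 mm behind the grasp point. The pads swing forward as they close: fully open they stand 13 mm farther back than shut.
Start: joints at [-1.492, 0.158, 1.597, -0, 1.386, -0.21], TCP at [163.738, -551.177, 231.299] pointing down, gripper open.
Joint ranges: [-2.91, 2.91], [-0.94, 2.29], [0.18, 2.7], [-1.29, 4.43], [0.17, 2.64], [-3, 3]. Speed limits (rad/s): [2.57, 2.57, 3.14, 3.14, 3.14, 3.14].

### API

Orientations are given as a rotation vector (axis times angle).
In Python, from station import ctrl, command_gripper, planner, get_state, cams, order gives the robot as it stands. Calls block until the motion is done:
- ctrl.goto(position, orientation): joint-space move of the TCP to a pose.
- ctrl.servo_line(position, orientation=None, rate=150, guard=None): straight line of the TCP; orientation=None keeps the orientation; rate is the mean speed in mm/s. With guard (N) it stops when the force on the tool has changed by that much, and returns True; else False.
- ctrl.move_joints(angles): joint-space move.
- command_gripper(opening, grasp_force=None): finger opening in mm; grasp_force is the grip in N (None keeps the last); returns when the fingers have stopped.
- ctrl.dwell(seconds).
- planner.ik(position, orientation): joint angles nearest the present ones, or None.
- get_state(): the state.
- cams.get_image(name): name is "side" or "top"; returns a dict with "color" (480x640x3 uint8, red, green, blue), "fx", "fy", "cx", "cy" (pixels), "R" (3x3) and "t" (3): a world point X has camera coordinates R X + t. Camera axes: x right, y down, z forward; pixel columns grow to the right and rows downward; lengths in mm; the calibration is good to about 2 mm. A picture is of the moment at which its call begins. There is no depth.
A pose or a line that the arm cannot do raises ctrl.IKError and nothing moves.
- order.job_done(): hands the job in, once; it reports no verdict.
Trained networks look in the newest picture that a camera, given by its name, has taken for a name from the list of things; names that differ only in an ending like _2 or _b are one class to them, and where a whole thing is asked for, a point or a joint stands for the part that bears it (a point fixed in the world has none). Each returns a list of dicts, best first, with "score" (0 to 1); they miss things now and then, are a little off and sometimes report something else, mostly with a low value. They report only what shows in the picture. A call takes as long as a camera call. They do not tell look-alikes from the thing itself.
- cams.boxes_of(camera, target): "point" ([x, y, z] in mm, in world coordinates, good to about 4 mm: the middle of the surface that is visible of it).
- cams.cut_out(camera, target): "region" (480x640 bool, what is visible of it).
- cams.mark_of(camera, target): "point" ([x, y, z] in mm, in world coordinates, good to about 4 mm: a listed point, or the origin of a listed thing).
The state is a dict: "t": time; "joint_pos": joint angles; "qd": joint speeds; "joint_torque": joint torques, N m; "ee_pos": TCP position; "tool_rot": TCP orientation; "ft_force": force on the tool from outside, world axes, zero at the start; "moment": the same for the moment, N m; "width": finger opening in mm.
Only numpy, scipy, OpenCV 4.12 (cv2) and the standard library are available. Lean on these libraries where they do the work, as an engineer would, in place of code of your own. Each camera call takes 0.05 s, during which the arm holds its last target.

### The job

Three ball bearings lie loose on the counter. With the fingertips, sweep all three along the counter into the wooden catch bay through its open side, so that each lies flat and wholly inside it; only slide them, never pick one up or lift it off the counter. Leave the bolt, the bush, the grease tin and the oil bottle standing where they are.

Things in the scene. Friction and masses are not known exactly. Their poses are not given: they have to be found in the camera images.
- catch_bay: fixed U-shaped fence of three light wooden battens (12 mm thick, 25 mm high) on the counter, no floor. Origin on the counter, mid enclosed area. Own +x points from the open mouth (x = -70 mm) to the inner face of the back batten (x = +70 mm). Sides splayed: inner faces at y = +-95 mm at the mouth, +-70 mm at the back. The mouth faces about to world +y, turned up to 15 degrees
- bearing_large: the largest steel ball bearing, a flat ring 52 mm in outer diameter, 15 mm high, about 0.1 to 0.2 kg, lying flat and loose on the counter; origin at the centre of its underside, z up. It slides under a sideways push and may also be rolled along a pusher's face
- bearing_a: smaller steel ball bearing, 40 mm in outer diameter, 12 mm high, about 0.05 to 0.1 kg, lying flat and loose on the counter; origin at the centre of its underside, z up
- bearing_b: another smaller ball bearing exactly like bearing_a (40 mm diameter, 12 mm high), lying flat and loose; origin at the centre of its underside, z up
- standing_bolt: steel hex bolt standing on its head near the front edge of the counter, 18 mm across the head, 56 mm high, loose and easily toppled; origin at the centre of its underside. To be left alone
- brass_bush: plain brass sleeve standing on end near the drawer cabinet, 28 mm diameter, 32 mm high, loose; origin at the centre of its underside. To be left alone
- grease_tin: round tin with a grey lid, 73 mm diameter, 48 mm high, standing to the right of the bay, loose; origin at the centre of its underside. To be left alone
- oil_bottle: small plastic oil bottle with a pointed spout, 47 mm diameter, 139 mm high, standing to the right of the bay, loose; origin at the centre of its underside. To be left alone
Things that resemble listed ones, but are neither listed nor needed, are in the scene too. Leave any orange or pink look-alike of the bearing_a alone.

How it is judged (in metres and radians):
At the end, for the whole second after the job is handed in: All three bearings lie at rest and flat on the counter (within 6 mm of it, tilted less than 0.2 rad), wholly behind the mouth line of the bay to within 2 mm and between its battens. The bolt, bush, grease tin and oil bottle still stand upright within 20 mm of where they stood (x of bearing_large in the frame of catch_bay between -0.046 and 0.065 m and y of bearing_large in the frame of catch_bay between -0.08 and 0.08 m and height (world z) of each of bearing_large, bearing_a, bearing_b below 0.006 m and angle between each of bearing_large, bearing_a, bearing_b's own z axis and vertical below 0.2 rad and linear speed of each of bearing_large, bearing_a, bearing_b below 0.02 m/s and x of bearing_a in the frame of catch_bay between -0.052 and 0.065 m and y of bearing_a in the frame of catch_bay between -0.08 and 0.08 m and x of bearing_b in the frame of catch_bay between -0.052 and 0.065 m and y of bearing_b in the frame of catch_bay between -0.08 and 0.08 m and distance of each of standing_bolt, brass_bush, grease_tin, oil_bottle from where it was at the start of the episode below 0.02 m and angle between each of standing_bolt, brass_bush, grease_tin, oil_bottle's own z axis and vertical below 0.35 rad); the robot touches nothing.
It fails at once if a bearing is lifted off the counter (more than 15 mm) (height (world z) of any of bearing_large, bearing_a, bearing_b above 0.015 m).
It fails at once if standing_bolt is knocked over, or pushed more than 20 mm (distance of standing_bolt from where it was at the start of the episode above 0.02 m or angle between standing_bolt's own z axis and vertical above 0.35 rad).
It fails at once if brass_bush is knocked over, or pushed more than 20 mm (distance of brass_bush from where it was at the start of the episode above 0.02 m or angle between brass_bush's own z axis and vertical above 0.35 rad).
It fails at once if grease_tin is knocked over, or pushed more than 20 mm (distance of grease_tin from where it was at the start of the episode above 0.02 m or angle between grease_tin's own z axis and vertical above 0.35 rad).
It fails at once if oil_bottle is knocked over, or pushed more than 20 mm (distance of oil_bottle from where it was at the start of the episode above 0.02 m or angle between oil_bottle's own z axis and vertical above 0.35 rad).
It also fails if it takes over 69 s, if anything falls off the work surface, if the arm or the gripper's body presses on something with over 40 N, if the wrist force passes 120 N, or if a joint passes its speed limit or range.

## Working session

There is one attempt and no reset: what is moved stays moved. The work goes in short steps, each a Python script; the robot and the scene stay as the last script left them, time stands still between calls to the robot, and variables do not carry over. Pictures are saved under pics/ and viewed, and the job is handed in when it is done.

```bash
mkdir -p pics; ls
python3 - <<'E'
from station import ctrl, command_gripper, planner, get_state, cams, order
import cv2
for n in ("top","side"):
    im=cams.get_image(n); cv2.imwrite(f"pics/{n}0.png",im["color"][:,:,::-1]); print(n,im["fx"],im["cx"],im["cy"],im["R"],im["t"])
print(get_state())
for c in ("top","side"):
  for t in ("catch_bay","bearing_large","bearing_a","standing_bolt","brass_bush","grease_tin","oil_bottle"):
    print(c,t,[(d["point"],round(d["score"],2)) for d in cams.mark_of(c,t)])
E
```

```text
pics
top 458.74044429791354 317.43177644974946 238.32060950318373 [[-0.00619761 -0.99997126 -0.00436785]
 [-0.98518628  0.00685443 -0.17135056]
 [ 0.17137558  0.00324118 -0.98520044]] [-64.14684792 509.28930471 979.07900112]
side 449.2448673799901 327.5869201117682 244.8902454045098 [[ 0.99878404 -0.04715467  0.01438296]
 [-0.01334726 -0.53949655 -0.84188201]
 [ 0.04745823  0.84066635 -0.53946993]] [-494.51165929   22.23488375 1021.82462194]
{'t': 0.1, 'joint_pos': array([-1.49206558e+00,  1.58974141e-01,  1.59810780e+00,  2.87638173e-05,
        1.38623316e+00, -2.10109776e-01]), 'qd': array([ 0.00010523, -0.00058113, -0.00504246, -0.00040528, -0.00149541,
        0.00219465]), 'joint_torque': array([ 4.27193027e-04, -3.96989572e+01, -3.32338071e+01, -3.19706360e-04,
        4.17860007e-03, -2.13672399e-05]), 'ee_pos': array([ 163.72232068, -550.62732066,  230.42130109]), 'tool_rot': array([ 0.99509559,  1.3332471 , -0.99291152]), 'ft_force': array([ 0.35651504, -0.0206457 , -0.16155519]), 'moment': array([ 0.0280661 , -0.02382739, -0.05980486]), 'width': 85.48378711291723}
top catc
[... 176 characters left out ...]
 3.3], 0.62), ([377.2, 193.5, 3.4], 0.46)]
top standing_bolt [([373.5, 47.9, 0.4], 0.43)]
top brass_bush [([627.5, 0.2, 1.0], 0.65)]
top grease_tin [([454.5, -461.8, 0.4], 0.63)]
top oil_bottle [([562.7, -437.4, 0.0], 0.93)]
side catch_bay []
side bearing_large [([493.2, -9.1, 0.6], 0.74)]
side bearing_a [([556.8, 218.4, -3.1], 0.61), ([437.0, 144.9, -0.9], 0.57), ([377.6, 192.9, 1.9], 0.56), ([443.7, 304.7, 1.2], 0.49), ([380.5, 271.0, 1.2], 0.47), ([375.6, 40.1, -4.7], 0.42)]
side standing_bolt [([376.5, 40.7, -0.0], 0.65)]
side brass_bush [([631.6, 2.4, -0.5], 0.48)]
side grease_tin [([453.0, -467.8, 0.4], 0.69), ([494.6, -9.8, -0.2], 0.36)]
side oil_bottle [([562.1, -446.5, -1.6], 0.66)]
```

View pics/top0.png

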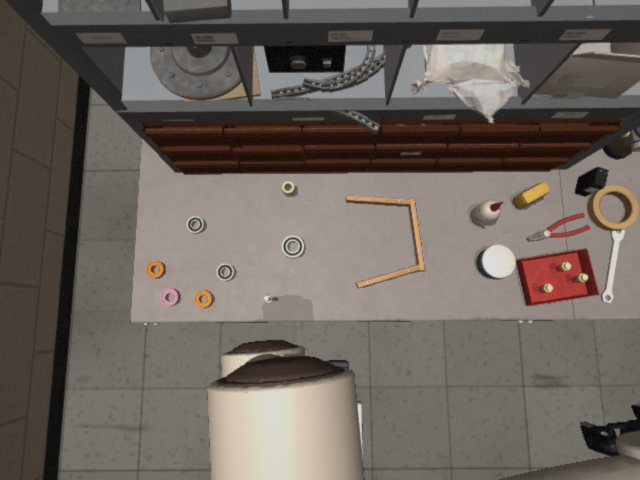

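View pics/side0.png

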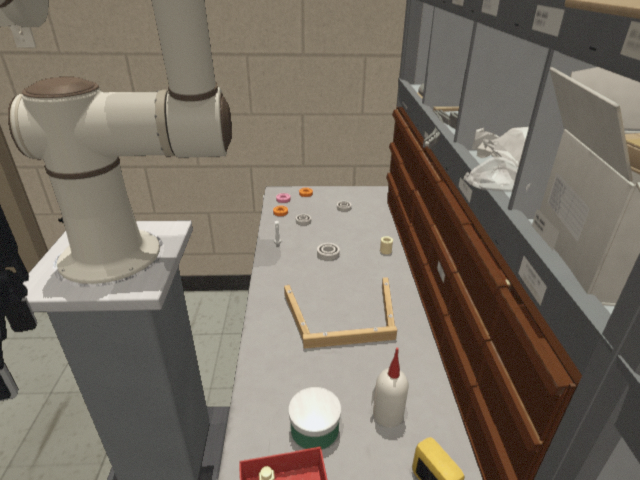

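The two images show:
- **Steel rings:** large at top (293,246), small at (196,225) and (226,272).
- **Look-alikes to leave alone:** orange at (156,269) and (204,299), pink at (170,297).
- **Other things:** bolt (268,298), bush (288,188). The bay's mouth faces left, with tips at (347,198) and (358,285).

Next I'll check a close crop and measure.

```bash
cat > h.py <<'E'
from station import ctrl, command_gripper, planner, get_state, cams, order
import cv2, numpy as np
def back(im,u,v,z):
    d=np.array([(u-im["cx"])/im["fx"],(v-im["cy"])/im["fy"],1.0]); R=np.array(im["R"]);t=np.array(im["t"])
    o=-R.T@t; d=R.T@d; s=(z-o[2])/d[2]; return (o+s*d).round(1)
def shot(cam,name,box=None,k=1):
    im=cams.get_image(cam); c=im["color"][:,:,::-1]
    if box: x0,y0,x1,y1=box; c=cv2.resize(c[y0:y1,x0:x1],None,fx=k,fy=k,interpolation=cv2.INTER_CUBIC)
    cv2.imwrite(f"pics/{name}.png",c); return im
E
python3 - <<'E'
from h import *
im=shot("top","c1",(140,170,440,320),2.6)
shot("side","c1s",(240,180,440,370),3)
for c in ("top","side"):
  im=cams.get_image(c)
  for t in ("bearing_large","bearing_a","standing_bolt","brass_bush","catch_bay"):
    for d in cams.cut_out(c,t):
      r=d["region"]; v,u=np.nonzero(r); print(c,t,round(d["score"],2),len(u),u.mean().round(1),v.mean().round(1),(u.min(),u.max(),v.min(),v.max()),back(im,u.mean(),v.mean(),{"bearing_large":12,"bearing_a":9}.get(t,20)),im["color"][r].mean(0).round())
E
```

```text
top bearing_large 0.91 267 292.5 246.5 (np.int64(283), np.int64(302), np.int64(236), np.int64(257)) [495.7 -10.1  12. ] [144. 141. 135.]
top bearing_a 0.72 220 169.2 296.6 (np.int64(160), np.int64(178), np.int64(289), np.int64(304)) [383.6 268.6   9. ] [185. 136. 150.]
top bearing_a 0.56 219 224.9 271.8 (np.int64(216), np.int64(234), np.int64(263), np.int64(280)) [438.9 144.2   9. ] [133. 128. 127.]
top bearing_a 0.51 140 195.5 224.8 (np.int64(188), np.int64(203), np.int64(218), np.int64(232)) [548.7 215.6   9. ] [118. 114. 108.]
top bearing_a 0.48 216 202.7 298.2 (np.int64(194), np.int64(212), np.int64(290), np.int64(306)) [379.6 192.6   9. ] [190. 131.  73.]
top bearing_a 0.46 146 156.2 269.1 (np.int64(148), np.int64(163), np.int64(262), np.int64(277)) [446.1 301.4   9. ] [190. 124.  65.]
top brass_bush 0.5 139 287.7 188.5 (np.int64(282), np.int64(294), np.int64(182), np.int64(195)) [631.2   1.1  20. ] [151. 140. 113.]
top catch_bay 0.65 1383 395.9 234.6 (np.int64(346), np.int64(424), np.int64(195), np.int64(287)) [ 520.4 -246.8   20. ] [166. 130.  96.]
top catch_bay 0.5 208 195.5 
[... 352 characters left out ...]
  9. ] [151. 144. 133.]
side bearing_a 0.44 130 303.3 219.0 (np.int64(297), np.int64(310), np.int64(214), np.int64(224)) [439.  139.7   9. ] [149. 142. 131.]
side bearing_a 0.4 108 282.8 197.0 (np.int64(276), np.int64(289), np.int64(193), np.int64(201)) [381.9 266.5   9. ] [190. 129. 141.]
side standing_bolt 0.42 96 276.7 233.4 (np.int64(274), np.int64(280), np.int64(222), np.int64(243)) [375.7  51.3  20. ] [151. 147. 138.]
side brass_bush 0.57 194 385.8 244.6 (np.int64(380), np.int64(392), np.int64(236), np.int64(253)) [629.3  -4.2  20. ] [165. 152. 118.]
side catch_bay 0.85 2041 344.7 324.8 (np.int64(284), np.int64(396), np.int64(277), np.int64(347)) [ 513.  -269.3   20. ] [168. 141. 103.]
```

View pics/c1.png

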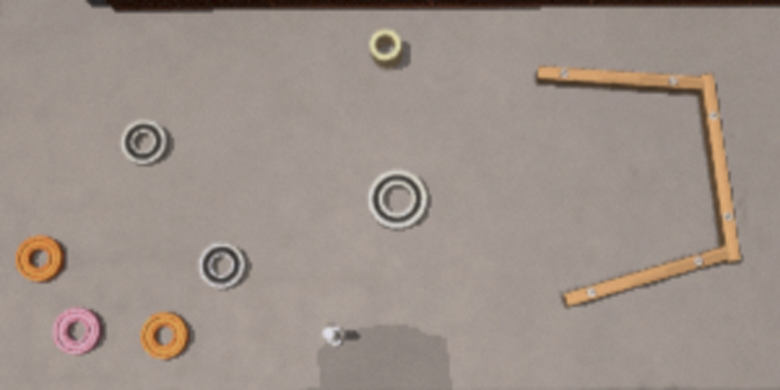

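View pics/c1s.png

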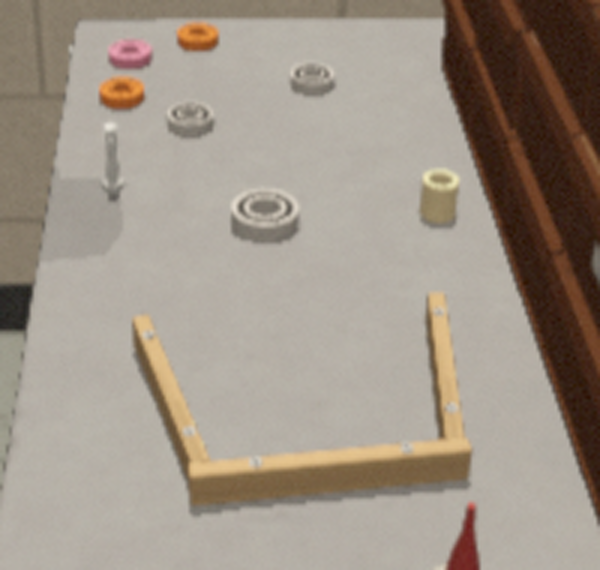

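The crops confirm it: the steel rings are the two at crop (145,142) and (223,265) plus the large one at (398,199). The coloured rings are separate. Next I'll fit the bay from its corners.

```bash
cat > bay.py <<'E'
from h import *
def fit():
    # inner top edges (z=25): bay coords mouth(+y far), back far, back near, mouth near
    M=np.array([[-70,95],[70,70],[70,-70],[-70,-95]],float)
    out=[]
    for cam,px in (("top",[(140+537/2.6,170+81/2.6),(140+702/2.6,170+90/2.6),(140+724/2.6,170+249/2.6),(140+562/2.6,170+292/2.6)]),
                   ("side",[(240+430/3,180+294/3),(240+444/3,180+440/3),(240+206/3,180+462/3),(240+150/3,180+318/3)])):
        im=cams.get_image(cam); W=np.array([back(im,u,v,25)[:2] for u,v in px]); out.append(W)
        c=M.mean(0);A=(M-c).T@(W-W.mean(0));th=np.arctan2(A[0,1]-A[1,0],A[0,0]+A[1,1])
        R=np.array([[np.cos(th),-np.sin(th)],[np.sin(th),np.cos(th)]]); t=W.mean(0)-R@c
        print(cam,W.tolist(),"th",np.degrees(th).round(1),"t",t.round(1),"res",(W-(M@R.T+t)).round(1).tolist())
fit()
for p,o in (((439,180,80),0),):
  pass
s=get_state()
from scipy.spatial.transform import Rotation as Ro
print(Ro.from_rotvec(s["tool_rot"]).as_matrix().round(2))
E
python3 bay.py
```

```text
top [[598.6, -135.0], [589.3, -280.7], [448.0, -293.9], [411.8, -153.3]] th -84.6 t [ 511.9 -215.7] res [[-1.3, 2.0], [1.0, -1.9], [-0.9, -1.8], [1.1, 1.8]]
side [[602.6, -138.5], [589.0, -282.0], [447.9, -296.0], [412.4, -159.6]] th -84.6 t [ 513. -219.] res [[1.7, 1.9], [-0.3, 0.1], [-2.0, -0.7], [0.6, -1.3]]
[[ 0.    0.96  0.28]
 [-0.    0.28 -0.96]
 [-1.    0.    0.  ]]
```

```bash
cat > p.py <<'E'
from h import *
from scipy.spatial.transform import Rotation as Ro
th=np.radians(-84.6); RB=np.array([[np.cos(th),-np.sin(th)],[np.sin(th),np.cos(th)]]); TB=np.array([512.5,-217.5])
def b2w(p): return RB@np.array(p,float)+TB
def w2b(p): return RB.T@(np.array(p,float)[:2]-TB)
def ori(d,s=1):
    x=np.array([0,0,-1.]); z=s*np.array([-d[1],d[0],0]); z/=np.linalg.norm(z); y=np.cross(z,x)
    return Ro.from_matrix(np.c_[x,y,z]).as_rotvec()
def plan(ring,target,rad,w,clear=14):
    ring=np.array(ring,float);T=b2w(target);d=(T-ring)/np.linalg.norm(T-ring)
    off=np.sqrt(rad**2-(w/2)**2)+11
    return ring-d*(off+clear),T-d*off,d
J=dict(L=((495.5,-10.5),(38,0),26,30),A=((548.3,214.5),(-10,40),20,24),B=((439,143),(-10,-40),20,24))
E
python3 - <<'E'
from p import *
for k,v in J.items():
    s,e,d=plan(*v)
    for sg in (1,-1):
        print(k,sg,s.round(1),e.round(1),d.round(2),[None if (q:=planner.ik([*p,z],ori(d,sg))) is None else np.round(q,2).tolist() for p in (s,e) for z in (2,120)])
E
```

```text
L 1 [491.6  35.6] [ 513.4 -223.2] [ 0.08 -1.  ] [[-0.17, 0.27, 1.98, -0.0, 0.89, -0.26], [-0.17, 0.06, 1.93, -0.0, 1.15, -0.26], [-0.63, 0.41, 1.79, -0.0, 0.94, -0.71], [-0.63, 0.23, 1.74, -0.0, 1.17, -0.71]]
L -1 [491.6  35.6] [ 513.4 -223.2] [ 0.08 -1.  ] [[-0.17, 0.27, 1.98, 0.0, 0.89, 2.88], [-0.17, 0.06, 1.93, 0.0, 1.15, 2.88], [-0.63, 0.41, 1.79, 0.0, 0.94, 2.43], [-0.63, 0.23, 1.74, 0.0, 1.17, 2.43]]
A 1 [548.  255.5] [ 551.2 -176.8] [ 0.01 -1.  ] [[0.24, 0.51, 1.65, 0.0, 0.98, 0.23], [0.24, 0.34, 1.61, 0.0, 1.19, 0.23], [-0.52, 0.45, 1.73, -0.0, 0.96, -0.53], [-0.52, 0.28, 1.69, -0.0, 1.18, -0.53]]
A -1 [548.  255.5] [ 551.2 -176.8] [ 0.01 -1.  ] [[0.24, 0.51, 1.65, 0.0, 0.98, -2.91], [0.24, 0.34, 1.61, 0.0, 1.19, -2.91], [-0.52, 0.45, 1.73, 0.0, 0.96, 2.62], [-0.52, 0.28, 1.69, 0.0, 1.18, 2.62]]
B 1 [435.2 183.8] [ 469.3 -184.4] [ 0.09 -1.  ] [[0.14, 0.23, 2.03, -0.0, 0.88, 0.05], [0.14, 0.01, 1.99, -0.0, 1.14, 0.05], [-0.61, 0.3, 1.94, -0.0, 0.9, -0.71], [-0.61, 0.09, 1.9, -0.0, 1.15, -0.71]]
B -1 [435.2 183.8] [ 469.3 -184.4] [ 0.09 -1.  ] [None, None, [-0.61, 0.3, 1.94, 0.0, 0.9, 2.43], [-0.61, 0.09, 1.9, 0.0, 1.15, 2.43]]
```

Run:
```python
from p import *
s,e,d=plan(*J["L"]); o=ori(d)
ctrl.goto([*s,230],o); command_gripper(30); print(get_state()["t"],get_state()["width"])
ctrl.goto([*s,35],o)
hit=ctrl.servo_line([*s,-12],o,rate=40,guard=5)
st=get_state(); print(hit,st["ee_pos"],st["ft_force"],st["t"])
z=st["ee_pos"][2]+4
ctrl.servo_line([*s,z],o,rate=40)
shot("side","s1",(240,180,440,370),3)
st=get_state(); print(st["ee_pos"],st["ft_force"],st["t"])
```

```text
4.5667 30.00861258283462
True [ 4.91273951e+02  3.56313588e+01 -4.20362526e-01] [-1.18280232  0.12163559  6.17174939] 6.2083
[491.53146379  35.59172399   3.40501385] [-0.11371503  0.34889649 -0.16022551] 6.5167
```

View pics/s1.png

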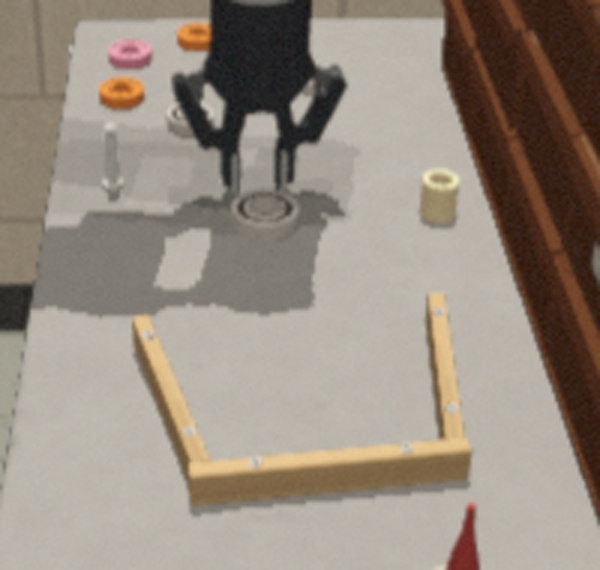

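The fingers are centred behind the large ring and clear of it, and the counter reads at TCP z ≈ 0. Now I'll push the large ring.

```bash
cat >> p.py <<'E'
def push(s,e,d,z=3,rate=80):
    o=ori(d); g=ctrl.servo_line([*e,z],o,rate=rate,guard=30); st=get_state(); print("push guard",g,st["ee_pos"].round(1),st["ft_force"].round(1),st["t"])
    b=e-d*25
    ctrl.servo_line([*b,z],o,rate=60); ctrl.servo_line([*b,110],o,rate=200)
E
python3 - <<'E'
from p import *
s,e,d=plan(*J["L"]); push(s,e,d)
s,e,d=plan(*J["A"]); ctrl.goto([*s,110],ori(d)); command_gripper(24)
shot("top","t2",(140,170,440,320),2.6)
im=cams.get_image("top")
for c in ("top","side"):
  im=cams.get_image(c)
  for t,z in (("bearing_large",12),("bearing_a",9)):
    for r in cams.cut_out(c,t):
      v,u=np.nonzero(r["region"]); w=back(im,u.mean(),v.mean(),z); print(c,t,len(u),w,w2b(w).round(1),im["color"][r["region"]].mean(0).round())
print(get_state()["t"])
E
```

```text
push guard False [ 513.4 -223.1    3. ] [-0.2  2.1  2.7] 9.9167
top bearing_large 340 [ 516.5 -256.2   12. ] [38.9  0.3] [160. 149. 139.]
top bearing_a 266 [378.1 192.1   9. ] [-420.4  -95.3] [182. 116.  71.]
top bearing_a 206 [438.5 143.1   9. ] [-366.   -39.7] [102.  95.  90.]
top bearing_a 217 [550.1 216.1   9. ] [-428.1   78.2] [81. 75. 70.]
top bearing_a 252 [445.9 304.1   9. ] [-525.6  -17.2] [181. 116.  69.]
top bearing_a 117 [635.2   0.7   9. ] [-205.7  142.7] [161. 151. 120.]
top bearing_a 258 [383.1 268.4   9. ] [-495.9  -83.1] [181. 121. 132.]
side bearing_large 415 [ 515.2 -251.9   12. ] [34.5 -0.5] [173. 166. 154.]
side bearing_a 2107 [ 512.8 -258.3    9. ] [40.6 -3.5] [170. 144. 105.]
side bearing_a 144 [377.6 189.3   9. ] [-417.7  -96. ] [178. 108.  58.]
side bearing_a 95 [382.2 262.6   9. ] [-490.2  -84.5] [178. 112. 124.]
side bearing_a 108 [444.2 299.2   9. ] [-520.8  -19.4] [182. 112.  60.]
side bearing_a 119 [438.6 139.    9. ] [-361.9  -40. ] [135. 128. 118.]
13.4667
```

View pics/t2.png

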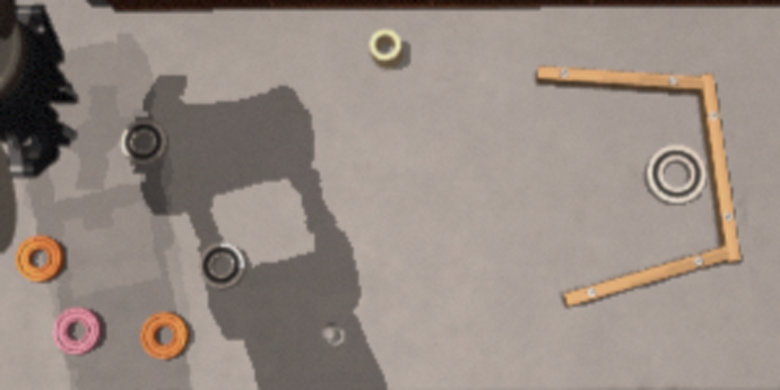

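The large ring is in the bay at about (38,0) in bay coordinates, and everything else is unmoved. Next come ring A and then ring B.

Run:
```python
from p import *
J["A"]=((549,215),)+J["A"][1:]
s,e,d=plan(*J["A"]); o=ori(d); ctrl.servo_line([*s,25],o,rate=150); print("desc",ctrl.servo_line([*s,3],o,rate=40,guard=6)); push(s,e,d)
s,e,d=plan(*J["B"]); ctrl.goto([*s,110],ori(d))
shot("top","t3",(140,170,440,320),2.6); print(get_state()["t"])
im=cams.get_image("top")
for r in cams.cut_out("top","bearing_a"):
      v,u=np.nonzero(r["region"]); w=back(im,u.mean(),v.mean(),9); print(len(u),w,w2b(w).round(1),im["color"][r["region"]].mean(0).round())
```

```text
desc False
push guard False [ 551.2 -176.7    3. ] [-0.5 -0.1 -0.6] 20.4417
23.075
184 [377.5 194.6   9. ] [-423.   -95.6] [189. 117.  66.]
256 [ 549.8 -204.6    9. ] [-9.3 38.3] [139. 129. 121.]
237 [438.2 142.7   9. ] [-365.6  -40.1] [82. 75. 71.]
```

View pics/t3.png

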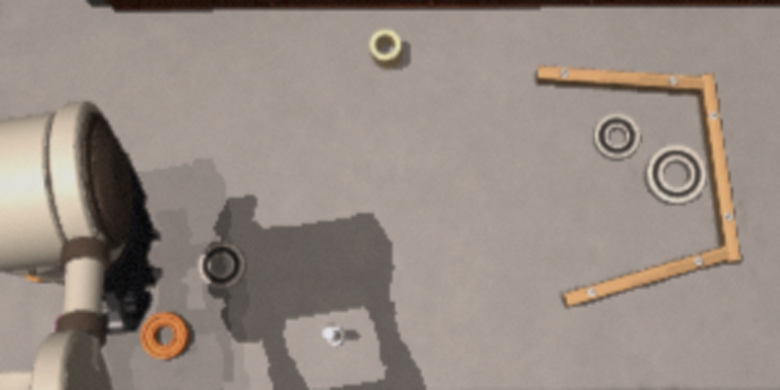

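Ring A is in at about (-9,38) bay. Ring B is still at its start point, so I'll push it now.

Run:
```python
from p import *
s,e,d=plan(*J["B"]); o=ori(d); ctrl.servo_line([*s,25],o,rate=150); print("desc",ctrl.servo_line([*s,3],o,rate=40,guard=6)); push(s,e,d)
p=get_state()["ee_pos"]; ctrl.servo_line([p[0]-20,60,230],o,rate=200)
shot("top","t4",(140,170,440,320),2.6); shot("side","s4",(240,180,440,370),3); print(get_state()["t"])
for c in ("top","side"):
  im=cams.get_image(c)
  for t,z in (("bearing_large",12),("bearing_a",9)):
    for r in cams.cut_out(c,t):
      v,u=np.nonzero(r["region"]); w=back(im,u.mean(),v.mean(),z); print(c,t,len(u),w,w2b(w).round(1),im["color"][r["region"]].mean(0).round())
  for t in ("standing_bolt","brass_bush","grease_tin","oil_bottle"):
    print(c,t,[(np.round(r["point"],1).tolist(),round(r["score"],2)) for r in cams.mark_of(c,t)])
```

```text
desc False
push guard False [ 469.2 -184.4    3. ] [-1.   0.5  0.2] 29.3667
32.125
top bearing_large 340 [ 514.2 -255.3   12. ] [37.8 -1.9] [146. 137. 127.]
top bearing_a 199 [ 552.2 -204.2    9. ] [-9.5 40.8] [132. 123. 115.]
top bearing_a 242 [377.6 192.9   9. ] [-421.3  -95.7] [188. 131.  76.]
top bearing_a 243 [ 472.3 -212.2    9. ] [ -9.1 -39.5] [137. 129. 121.]
top bearing_a 242 [382.1 267.6   9. ] [-495.2  -84.2] [182. 133. 147.]
top bearing_a 53 [442.7 288.6   9. ] [-510.4  -21.9] [148.  98.  56.]
top standing_bolt [([374.9, 49.8, -0.0], 0.56)]
top brass_bush [([625.6, -2.7, -0.6], 0.51)]
top grease_tin [([455.0, -462.8, -2.0], 0.78)]
top oil_bottle [([563.0, -438.7, -2.3], 0.88)]
side bearing_large 403 [ 514.8 -251.9   12. ] [34.5 -0.9] [172. 164. 153.]
side bearing_a 321 [ 549.4 -207.2    9. ] [-6.8 37.7] [158. 151. 140.]
side bearing_a 307 [ 471.5 -214.3    9. ] [ -7.  -40.5] [158. 151. 140.]
side bearing_a 144 [377.3 189.    9. ] [-417.4  -96.3] [189. 122.  66.]
side standing_bolt [([377.1, 41.2, -1.3], 0.65)]
side brass_bush [([629.2, 5.4, -2.8], 0.73)]
side grease_tin [([454.2, -466.0, -3.6], 0.74), ([471.6, -211.9, -1.7], 0.54)]
side oil_bottle [([565.0, -444.6, 1.6], 0.89)]
```

View pics/t4.png

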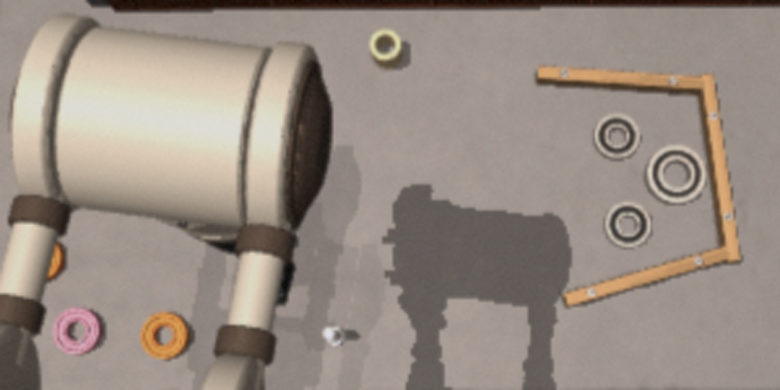

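View pics/s4.png

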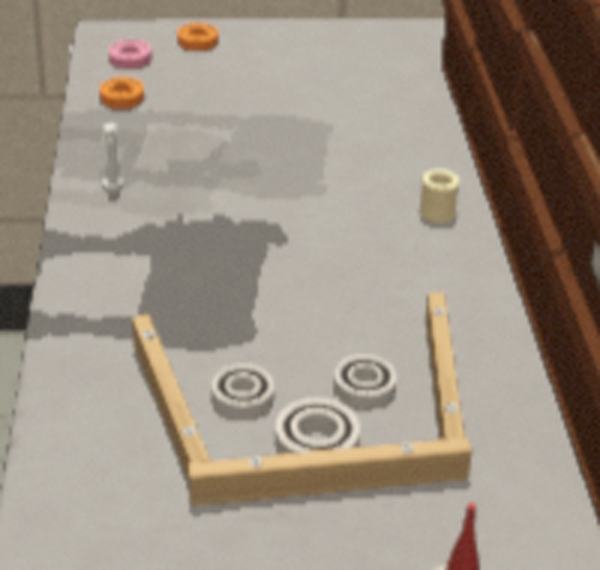

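All three rings lie flat inside the bay, well behind the mouth line. The arm is clear, and the bolt, bush, tin and bottle are where they stood.

```bash
python3 -c "
from station import order; print(order.job_done())"
```

```text
the job is handed in; nothing more can be done
None
```

I swept all three steel bearings along the counter into the catch bay and handed the job in at about 32 s. Each went in with one straight push, nested between the part-open fingertips. No push tripped the 30 N force guard.

- **Bearings:** the last top view puts them at about (38, −2) for the large one and (−9, 41) and (−9, −40) mm for the small ones, in the bay's frame. All are well inside the limits and look flat in both pictures. The side camera agrees to within about 4 mm.
- **Things to leave alone:** the bolt, bush, tin and bottle still stand and were found within about 5 mm of where they were first measured, which is about the detectors' accuracy. I did not touch the orange and pink look-alikes.
- **Disagreements:** the networks reported a few false hits: the bush and the bay as a small bearing, and bearings as the grease tin or the bay. I discarded these by position and colour. No check failed.

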